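Open the battery bay of an upturned laboratory balance

ROBOT

A 6-joint arm with a two-finger parallel gripper is mounted at the origin on the work surface. World frame = base frame: x ahead of the robot, y to its left, z up, the work surface at z = 0. Lengths are in m, angles in rad, forces in N, time in s.
With the tool pointing down it reaches from about 0.15 to 0.775 m from the base axis. Payload 6.1 kg.
Tool frame: the origin (TCP) lies at the very end of the fingers, on their centre line; the grasp point (between the pads) lies 19 mm behind it; x points along the fingers, y is the direction in which the jaws open and shut, and the axes are right-handed (so a half turn about x gives the same grasp; the last joint's range is limited). The gripper opens to 85 mm and grips with 20 to 120 N. Pads are 22 mm wide; open, the fingers measure 114 mm over their backs; the gripper's body (76 mm by 85 mm) begins 54 mm behind the grasp point. The pads swing forward as they close: fully open they stand 13 mm farther back than shut.
Start: joints at [1.212, 0.126, -0.04, 1.405, 0, 1.571], TCP at [0.184, 0.492, 0.231] pointing down, gripper open.
Joint ranges: [-2.72, 2.72], [-0.95, 1.95], [-1.27, 1.35], [-1.78, 2.02], [-1.46, 1.47], [-3.14, 3.14]. Speed limits (rad/s): [2.39, 2.39, 3.01, 3.14, 3.14, 3.14].

INTERFACE

Orientations are given as a rotation vector (axis times angle).
In Python, from plant import manip gives the robot as it stands.
- The arm moves only by the tool play_rows, never from a script. Its argument "commands" is a list of rows, each a list of 3 entries, a list of its own where there are three numbers: the shift along the world's x, y, z in units of 60 mm (1.0 is 60 mm), then the turn, a rotation vector about the world's x, y, z in units of 8 degrees (1.0 is 8 degrees), then the closure, from -1 (fully open) to 1 (shut), so that 0 is half open. A call has 1 to 8 rows; each row shifts and turns the commanded pose from where the row before left it; what a row does not reach is not made up. A row lasts 1/8 s, in which the tool goes at most 62.5 mm and 10.7 degrees, less where a joint would pass 70% of its speed; a pose out of reach is approached as far as the arm can. A call is refused whole if a number of a shift passes 1 or a number of a turn 1, either way. A call with a gripper value outside its range is refused whole. The fingers move at their own pace and stop on an object; "force" is the grip in N (left out, the last holds). Time passes only in rows, so rows that do not move let the fingers close. It gives the time, the measured TCP pose, the force and the opening at its end, in the units of the state.
- manip.state(): the state, without advancing time (a new reading comes with each control period).
- manip.snapshot(name): name is "scene" or "top" or "wrist"; returns a dict with "img" (480x640x3 uint8, red, green, blue), "vertical_fov" (degrees; the focal length in pixels is half the picture's height over the tangent of half this angle, whatever the lens; pixels are square), "cx", "cy" (the principal point, pixels), "k1" (the pictures are not rectified: a ray, as slopes to the right and down, at radius r is drawn at 1 + k1 r^2 times it, then the intrinsics apply), "position" and "orientation" of the camera in the world. Camera axes: x right, y down, z forward; pixel columns grow to the right and rows downward; lengths in m; the calibration is good to about 2 mm. A picture is of the moment at which its call begins. There is no depth.
- manip.close_job(): hands the job in, once; it reports no verdict.
The state is a dict: "t": time; "q": joint angles; "joint_velocities": joint speeds; "joint_efforts": joint torques, N m; "position": TCP position; "orientation": TCP orientation; "ft_force": force on the tool from outside, world axes, zero at the start; "wrist_torque": the same for the moment, N m; "grip_width": opening from 0.0 (shut) to 1.0 (fully open).
Only numpy, scipy, OpenCV 4.12 (cv2) and the standard library are available. Lean on these libraries where they do the work, as an engineer would, in place of code of your own. Each camera call takes 0.05 s, during which the arm holds its last target.

TASK

The portable balance lies face down for a battery change. With the fingertips, press its snap tab in so that the battery cover lets go, then push the cover along, right out of its guide rails and past the tab, and leave it lying flat on the upturned underside, not over the edge. Do not lift the cover, leave everything else where it is, and finish with the hand clear.

Things in the scene. Friction and masses are not known exactly. Their poses are not given: they have to be found in the camera images.
- balance: portable balance lying face down on a 300 x 240 x 8 mm rubber mat; fixed. Its upturned underside is a level pale deck, 250 mm (own x) x 190 mm (y), 60 mm above the worktop. Origin: on the worktop under the middle of the housing; x is the direction in which the cover slides off, z up. Four rubber feet (24 mm across, 14 mm high) stand on the deck at x = +-105, y = +-79 mm; ahead of the tab it is plain and level.
- seat_mid (a point): middle of the cover's seat, a frame raised 1.5 mm above the deck that ends at x = -33 mm; this point is at x = -70 mm in the balance's frame. Two guide rails along x stand either side of it, from x = -106 to -36 mm, inner faces at y = +-43.5 mm, tops 9 mm above the deck, with lips that reach in over the cover's side edges to y = +-39 mm. Behind it a low stop (5 mm) at x = -120 to -113 mm.
- deck_end (a point): middle of the deck's edge that lies ahead of the sliding cover, at x = +125 mm in the balance's frame, at deck height.
- cover: battery cover, loose in its seat: grey plate 76 (own x) x 84 (y) x 3 mm flat in its seat, about 55 g. Origin: middle of its underside; axes as the balance's while in the guides. The tab stops its front edge. Once the tab is in, a leaf spring behind kicks it about 5 mm forward onto the tab, which can then not come out again; from then on it slides with a light push, under 5 N.
- cover_rib (a point): top of the upright rear face, at mid-width, of the thumb rib on the cover: a wedge 50 mm wide (y), 9 mm above the plate at this face (its top 13.5 mm above the deck when seated), sloping down forward to the plate over 26 mm. The face looks to -x; behind it lie 23 mm of flat plate and nothing higher than the rails. Push here towards +x. It is 15 mm behind the cover's origin.
- tab_press (a point): middle of the finger area on top of the snap tab: a grey ribbed tongue, 34 mm (x) x 44 mm (y), just in front of the cover in a slot in the deck; its top is 5 mm above the deck when out. It runs from 17 mm behind this point (the cover's front edge) to 17 mm ahead of it. At x = -14.5 mm, y = 0 in the balance's frame. Press straight down.
- tab (a joint): how far the snap tab is pressed down, in m: 0 out (locked), 0.0035 the cover lets go, 0.005 flush with the deck, 0.007 fully in, on its stop. It springs back: about 1.5 N at the start, 2.6 N fully in, plus up to 2 N of rubbing. Beneath the released cover it stays partly in (1 to 3.5 mm), and comes out when the cover has passed.
- pan: the balance's own weighing pan, taken off: shallow round steel dish, 116 mm across, 9 mm high; origin at the middle of its underside. Not part of the job.
- weight_big: steel knobbed calibration weight, 34 mm across, 60 mm high; origin at the middle of its underside. Not part of the job.
- weight_small: steel knobbed calibration weight, 24 mm across, 42 mm high; origin at the middle of its underside. Not part of the job.
- jar: amber glass jar with black cap, 48 mm across, 70 mm high; origin at the middle of its underside. Not part of the job.
- screwdriver: 150 mm screwdriver, black 26 mm thick handle, left lying on the upturned underside beside the cover's way, along it; origin halfway along it, on its underside. Not part of the job.
- cells: four fresh AA cells side by side on a clear card, 62 x 68 x 19 mm; origin at the middle of its underside. Not part of the job.
- dish: small white plastic weighing dish, 56 mm across, 20 mm high; origin at the middle of its underside. Not part of the job.
Mind the look-alikes: they are no part of the job. There is more than one size of the cover; the one meant has the size given above.

How it is judged:
On the way, in this order (a step that is already met when the one before it is completed fails the run):
1. the snap tab is pressed in with the fingers until it lets the cover go (value of joint tab above 0.0036 m and contact force between the fingers and tab above 0.3 N), for 0.05 s.
2. the cover is pushed out of its guide rails (x of cover in the frame of balance above 0.008 m and z of cover in the frame of balance above 0.055 m).
At the end, for the whole second after the job is handed in: The cover lies still and flat (within 0.08 rad) on the upturned underside, its middle 33 to 100 mm in front of the middle of the balance (clear of the rails and past the tab, not off the edge) and within 4 mm of deck height; the tab has sprung out again (pressed less than 2 mm) (x of cover in the frame of balance between 0.033 and 0.1 m and z of cover in the frame of balance between 0.058 and 0.064 m and angle between cover's own z axis and vertical below 0.08 rad and linear speed of cover below 0.01 m/s and value of joint tab below 0.002 m); the robot touches nothing.
It fails at once if the cover was lifted off (more than 10 mm above the deck) (z of cover in the frame of balance above 0.07 m).
It fails at once if the cover went over the edge (z of cover in the frame of balance below 0.05 m).
It fails at once if a bystander was moved more than 15 mm (distance of any of pan, weight_big, weight_small, jar, screwdriver, cells, dish from where it was at the start of the episode above 0.015 m).
It also fails if it takes over 40 s, if anything falls off the work surface, if the arm or the gripper's body presses on something with over 40 N, if the wrist force passes 120 N, or if a joint passes its speed limit or range.

## Working session

There is one attempt and no reset: what is moved stays moved. The work goes in short steps, Python scripts to look and compute and a tool call to move; the robot and the scene stay as the last step left them, time stands still between calls to the robot, and variables do not carry over. Pictures are saved under pics/ and viewed, and the job is handed in when it is done.

Besides the shell and the picture viewer there is one more tool, called after ">>>" as a command line: name --argument value ..., lists and objects as JSON in quotes. play_rows: Moves the arm, as the interface text tells. Its arguments: {"type":"object","properties":{"commands":{"type":"array"},"force":{"type":"number"}},"required":["commands"]}

```bash
mkdir -p pics; ls; cat > h.py <<'E'
import numpy as np, cv2, pickle
from scipy.spatial.transform import Rotation as R
from plant import manip
def snap(n,f):
    s=manip.snapshot(n); cv2.imwrite('pics/%s.png'%f,s['img'][:,:,::-1]); pickle.dump(s,open(f+'.pkl','wb')); return s
def rot(o):
    o=np.array(o); return R.from_rotvec(o).as_matrix() if o.size==3 else (o if o.shape==(3,3) else R.from_quat(o).as_matrix())
def K(s):
    f=240/np.tan(np.radians(s['vertical_fov'])/2); return f,s['cx'],s['cy'],s['k1']
def proj(s,P):
    f,cx,cy,k=K(s); p=(np.atleast_2d(P)-s['position'])@rot(s['orientation']); u=p[:,:2]/p[:,2:]
    return u*(1+k*(u**2).sum(1,keepdims=True))*f+[cx,cy]
def back(s,px,z):
    f,cx,cy,k=K(s); d=(np.atleast_2d(px)-[cx,cy])/f; u=d.copy()
    for _ in range(30): u=d/(1+k*(u**2).sum(1,keepdims=True))
    r=np.c_[u,np.ones(len(u))]@rot(s['orientation']).T; c=np.array(s['position'])
    return c+r*((z-c[2])/r[:,2:])
E
python3 - <<'E'
from h import *
for n in ['scene','top','wrist']:
    s=snap(n,n+'0'); print(n,{k:v for k,v in s.items() if k!='img'})
print(manip.state())
E
```

```text
pics
scene {'vertical_fov': 47.994344734113746, 'cx': 319.3443047226333, 'cy': 241.59568227440528, 'k1': -0.013553667282513634, 'position': array([ 0.9888269 , -0.30711464,  0.78292496]), 'orientation': array([-2.29154141, -1.01625258,  0.35327479])}
top {'vertical_fov': 55.44269173098245, 'cx': 317.9061940958608, 'cy': 242.81107073174448, 'k1': 0.03700409846132686, 'position': array([0.42313409, 0.05328722, 0.80513551]), 'orientation': array([-2.07286556,  2.13924382, -0.16901799])}
wrist {'vertical_fov': 67.60726531361888, 'cx': 321.44535248525307, 'cy': 243.3032266277775, 'k1': -0.055108633084974316, 'position': array([0.12269456, 0.51476855, 0.37326297]), 'orientation': array([2.39685297, 1.65922189, 0.21868415])}
{'t': 0.15, 'q': array([ 1.21197196e+00,  1.26239647e-01, -4.03889921e-02,  1.40540464e+00,
        1.74240910e-05,  1.57081417e+00]), 'joint_velocities': array([-0.00028196, -0.00175949,  0.00083502, -0.0007823 ,  0.00102194,
       -0.00128438]), 'joint_efforts': array([ 1.72400021e-03, -4.36273170e+01,  3.53150940e+01,  1.35708041e-02,
        4.05718254e-05,  1.60631197e-05]), 'position': array([0.18424684, 0.49125934, 0.23070236]), 'orientation': array([ 0.28061191,  1.55263424, -0.28252732]), 'ft_force': array([ 0.0683217 , -0.16074306, -0.54963521]), 'wrist_torque': array([0.00016897, 0.0185261 , 0.01878695]), 'grip_width': 1.0004450147129686}
```

View pics/top0.png

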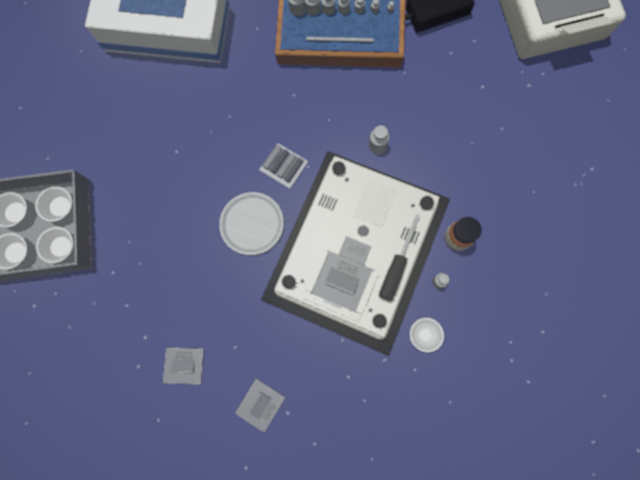

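View pics/scene0.png

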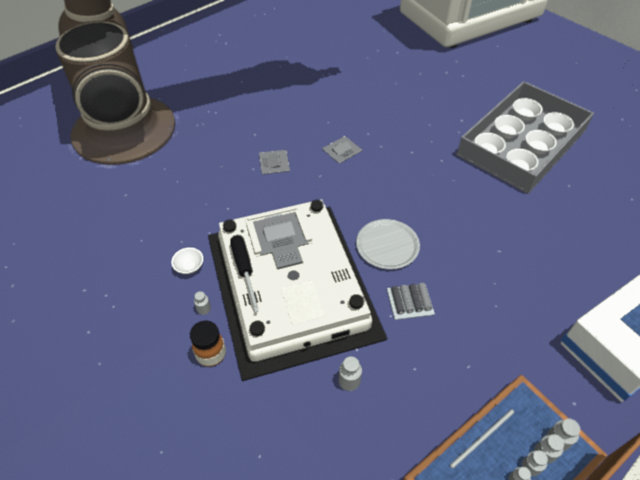

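```bash
cat >> h.py <<'E'
def T(p,P): # balance->world
    c,s_=np.cos(p[2]),np.sin(p[2]); P=np.atleast_2d(P).astype(float)
    return np.c_[p[0]+c*P[:,0]-s_*P[:,1],p[1]+s_*P[:,0]+c*P[:,1],P[:,2]]
E
python3 - <<'E'
from h import *
for n in ['top0','scene0']:
    s=pickle.load(open(n+'.pkl','rb'))
    im=s['img'][:,:,::-1]
    if n=='top0': im=im[140:360,255:475]
    else: im=im[190:380,200:390]
    cv2.imwrite('pics/c_%s.png'%n,cv2.resize(im,None,fx=3 if n!='top0' else 2.7,fy=3 if n!='top0' else 2.7,interpolation=cv2.INTER_CUBIC))
s=pickle.load(open('top0.pkl','rb'))
print(back(s,[[338,168],[427,203],[289,282],[380,321]],.074))
s=pickle.load(open('scene0.pkl','rb'))
print(back(s,[[356,301],[257,327],[316,205],[229,225]],.074))
E
```

```text
[[ 0.69233176  0.03722083  0.074     ]
 [ 0.62579246 -0.10636355  0.074     ]
 [ 0.50297405  0.12288313  0.074     ]
 [ 0.43717328 -0.01931974  0.074     ]]
[[ 0.69769688  0.03301217  0.074     ]
 [ 0.63106645 -0.10833006  0.074     ]
 [ 0.50785049  0.12067824  0.074     ]
 [ 0.44188578 -0.02115912  0.074     ]]
```

View pics/c_top0.png

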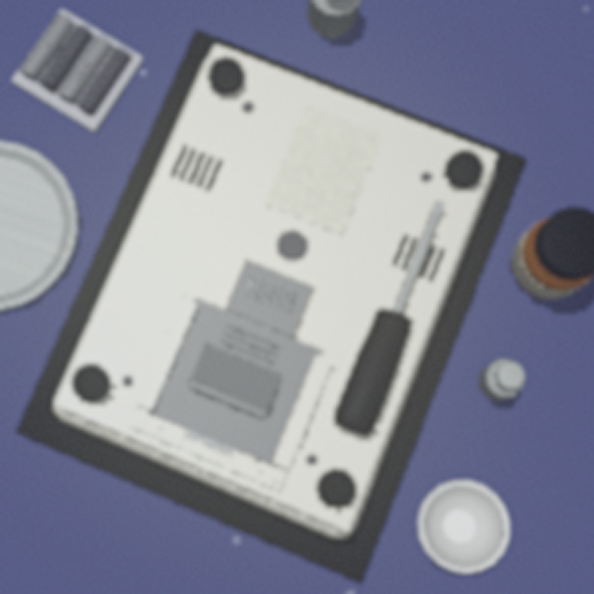

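View pics/c_scene0.png

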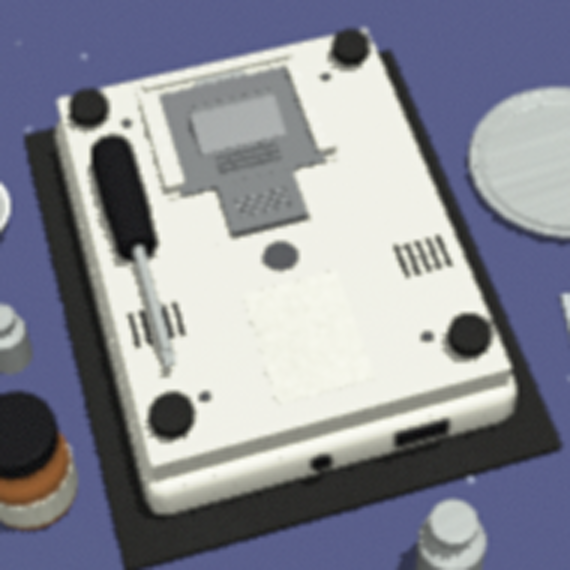

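```bash
python3 - <<'E'
from h import *
st=manip.state(); M=rot(st['orientation']); print(M.round(3))
ya=np.arctan2(M[1,1],M[0,1]); 
for t in (np.pi/2-.432,-np.pi/2-.432): print('dz deg',np.degrees((t-ya+np.pi)%(2*np.pi)-np.pi))
p=(.567,.0073,-.432)
for q in [(-10,0),(-85,0),(-95,0),(62,0)]: print(q,T(p,[[q[0]/1000,q[1]/1000,.06]]))
for n,px in (('top0',[[255+411/2.7,140+318/2.7],[255+335/2.7,140+420/2.7],[255+378/2.7,140+310/2.7]]),):
    s=pickle.load(open(n+'.pkl','rb')); w=back(s,px,.073)-[.5646,.0086,0]; c,s_=np.cos(.432),np.sin(.432)
    print(np.c_[c*w[:,0]-s_*w[:,1],s_*w[:,0]+c*w[:,1]])
E
```

```text
[[-0.     0.351  0.936]
 [-0.001  0.936 -0.351]
 [-1.    -0.001 -0.   ]]
dz deg -4.191632780421846
dz deg 175.80836721957814
(-10, 0) [[0.5579187  0.01148688 0.06      ]]
(-85, 0) [[0.48980893 0.04288847 0.06      ]]
(-95, 0) [[0.48072763 0.04707535 0.06      ]]
(62, 0) [[ 0.62330407 -0.01865865  0.06      ]]
[[ 0.00643393 -0.08192643]
 [-0.06753461 -0.06280352]
 [ 0.00336292 -0.06216848]]
```

>>> play_rows --commands '[[[0.6, -0.78, 0], [0, 0, -0.065], 1], [[0.6, -0.78, 0], [0, 0, -0.065], 1], [[0.6, -0.78, 0], [0, 0, -0.065], 1], [[0.6, -0.78, 0], [0, 0, -0.065], 1], [[0.6, -0.78, 0], [0, 0, -0.065], 1], [[0.6, -0.78, 0], [0, 0, -0.065], 1], [[0.6, -0.78, 0], [0, 0, -0.065], 1], [[0.6, -0.78, 0], [0, 0, -0.065], 1]]' --force 40

```text
t: 1.15
position: [0.4732, 0.1154, 0.2312]
orientation: [0.339, 1.544, -0.339]
ft_force: [0.5, 0.9, -0.3]
grip_width: 0.002
```

>>> play_rows --commands '[[[0, -0.8, -0.4], [0, 0, 0], 1], [[0, -0.8, -0.3], [0, 0, 0], 1], [[0, 0, 0], [0, 0, 0], 1]]'

```text
t: 1.52
position: [0.4712, 0.0185, 0.1876]
orientation: [0.341, 1.547, -0.343]
ft_force: [-0.4, 0.8, 0.0]
grip_width: -0.002
```

```bash
python3 - <<'E'
from h import *
s=snap('wrist','wrist1'); snap('top','top1'); st=manip.state(); print(st['t'],st['position'],st['ft_force'],st['grip_width']); print(s['position'],rot(s['orientation']).round(3)); M=rot(st['orientation']);print(M.round(3))
E
```

```text
1.625 [0.47220991 0.02086241 0.18917427] [ 0.71031078  0.47051591 -0.53322862] -0.002938042159421417
[0.41204257 0.04662802 0.33040127] [[ 0.424  0.875  0.234]
 [ 0.906 -0.409 -0.112]
 [-0.002  0.259 -0.966]]
[[-0.001  0.419  0.908]
 [ 0.     0.908 -0.419]
 [-1.     0.    -0.001]]
```

View pics/wrist1.png

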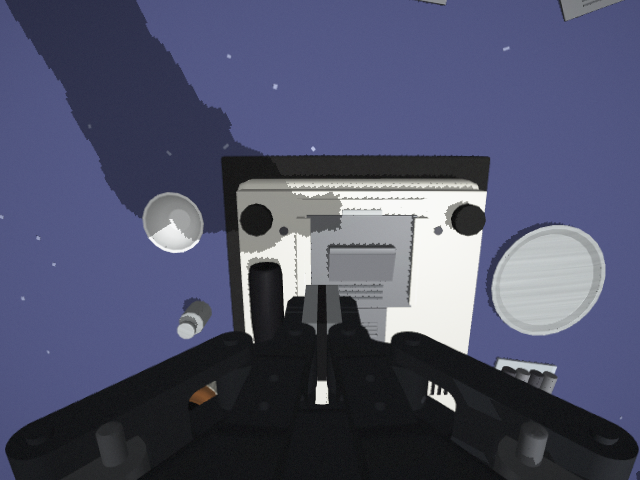

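```bash
python3 - <<'E'
from h import *
s=pickle.load(open('wrist1.pkl','rb'))
f=back(s,[[256.5,219],[468.5,219]],.074); print(f, np.linalg.norm(f[0]-f[1]))
d=f[1]-f[0]; print('yaw',np.arctan2(-d[0],d[1])); 
yaw=-.432; m=f.mean(0); print('centre',m+.105*np.array([np.cos(yaw),np.sin(yaw),0]))
p=(.567,.0073,-.432)
w=back(s,[[330,246],[395,246],[330,277],[388,281]],.0735)-[p[0],p[1],0];c,s_=np.cos(.432),np.sin(.432)
print(np.c_[c*w[:,0]-s_*w[:,1],s_*w[:,0]+c*w[:,1]])
im=s['img'][190:350,220:500,::-1]; cv2.imwrite('pics/w1c.png',cv2.resize(im,None,fx=2.8,fy=2.8,interpolation=2))
E
```

```text
[[ 0.43737451 -0.01811761  0.074     ]
 [ 0.50295866  0.12258317  0.074     ]] 0.15523527666360815
yaw -0.4361822612520201
centre [0.56552026 0.00827055 0.074     ]
[[-0.08625731 -0.02375946]
 [-0.08601513  0.02466753]
 [-0.06176773 -0.02373997]
 [-0.0582542   0.02064971]]
```

View pics/w1c.png

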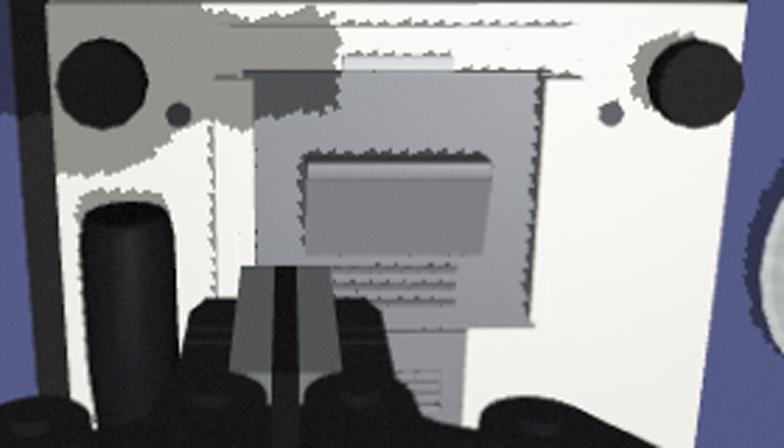

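>>> play_rows --commands '[[[0.71, -0.075, 0], [0, 0, 0], 1], [[0.71, -0.075, 0], [0, 0, 0], 1], [[0, 0, -0.8], [0, 0, 0], 1], [[0, 0, -0.8], [0, 0, 0], 1], [[0, 0, 0], [0, 0, 0], 1], [[0, 0, 0], [0, 0, 0], 1]]'

```text
t: 2.38
position: [0.5586, 0.0131, 0.0954]
orientation: [0.338, 1.542, -0.337]
ft_force: [0.2, -0.1, -0.0]
grip_width: -0.002
```

```bash
python3 - <<'E'
from h import *
s=snap('wrist','wrist2'); t=snap('scene','scene2'); st=manip.state(); print(st['t'],st['position'],st['ft_force'])
im=t['img'][170:350,180:420,::-1]; cv2.imwrite('pics/s2c.png',cv2.resize(im,None,fx=3,fy=3,interpolation=2))
E
```

```text
2.475 [0.55920417 0.01270846 0.09609477] [ 0.13377968 -0.54082816  0.01141468]
```

View pics/s2c.png

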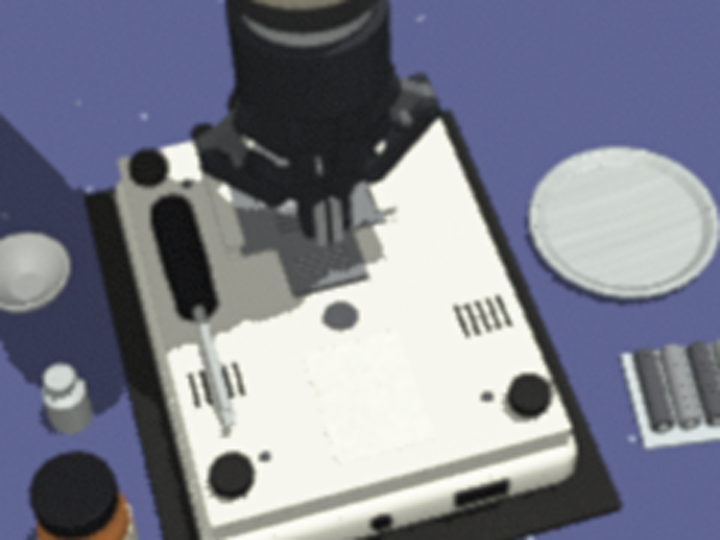

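View pics/wrist2.png

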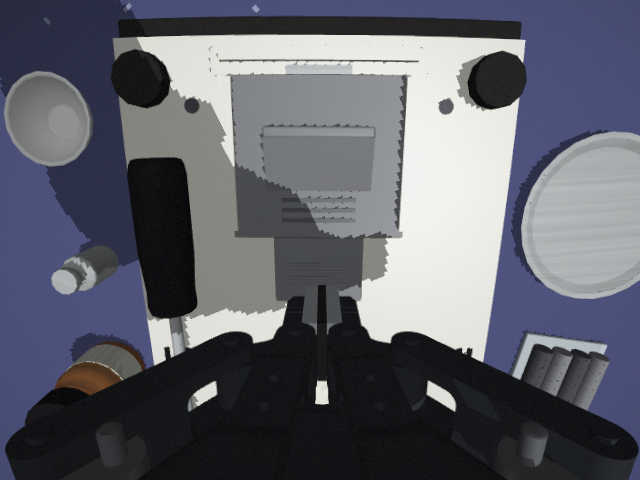

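>>> play_rows --commands '[[[0, 0, -0.45], [0, 0, 0], 1], [[0, 0, -0.05], [0, 0, 0], 1], [[0, 0, -0.06], [0, 0, 0], 1], [[0, 0, -0.03], [0, 0, 0], 1], [[0, 0, 0], [0, 0, 0], 1]]'

```text
t: 3.1
position: [0.558, 0.0123, 0.0585]
orientation: [0.339, 1.543, -0.338]
ft_force: [-0.1, 0.9, 2.5]
grip_width: -0.0
```

```bash
python3 - <<'E'
from h import *
s=snap('wrist','wrist3'); st=manip.state(); print(st['t'],st['position'],st['ft_force'])
E
```

```text
3.15 [0.55805051 0.01228976 0.05852404] [0.08232392 1.84272411 2.50667203]
```

View pics/wrist3.png

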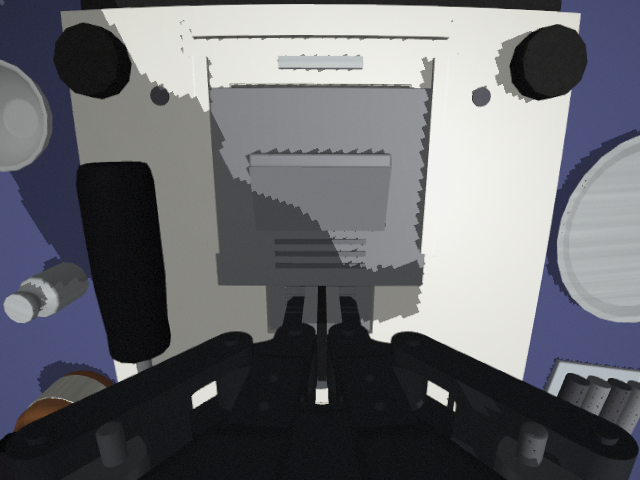

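>>> play_rows --commands '[[[0, 0, 0.6], [0, 0, 0], 1], [[-0.68, 0.31, 0], [0, 0, 0], 1], [[-0.68, 0.31, 0], [0, 0, 0], 1], [[0, 0, -0.3], [0, 0, 0], 1], [[0, 0, 0], [0, 0, 0], 1]]'

```text
t: 3.78
position: [0.475, 0.0493, 0.0752]
orientation: [0.337, 1.546, -0.339]
ft_force: [0.2, 0.3, -0.9]
grip_width: -0.004
```

```bash
python3 - <<'E'
from h import *
s=snap('wrist','wrist4'); t=snap('scene','scene4');st=manip.state(); print(st['t'],st['position'],st['ft_force'])
im=t['img'][170:350,180:420,::-1]; cv2.imwrite('pics/s4c.png',cv2.resize(im,None,fx=3,fy=3,interpolation=2))
E
```

```text
3.875 [0.47630788 0.04919311 0.07621714] [0.94069881 0.45227127 0.24168102]
```

View pics/wrist4.png

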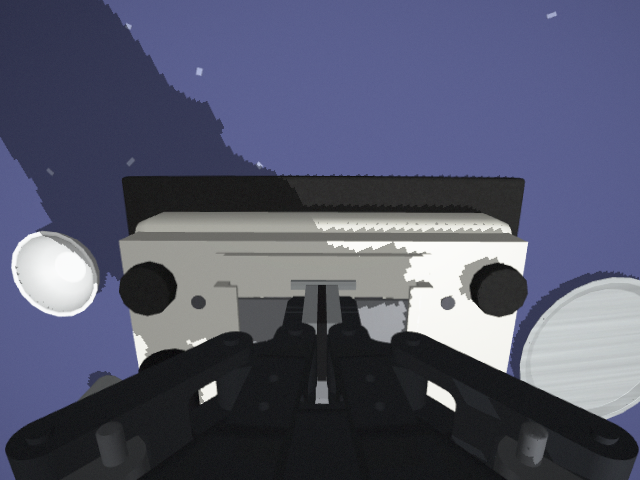

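View pics/s4c.png

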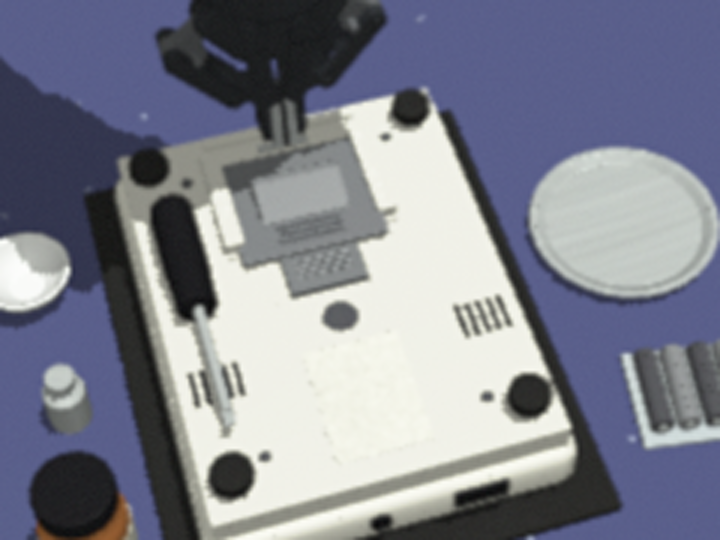

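>>> play_rows --commands '[[[0, 0, -0.13], [0, 0, 0], 1], [[0, 0, 0], [0, 0, 0], 1], [[0.09, -0.04, 0], [0, 0, 0], 1], [[0.09, -0.04, 0], [0, 0, 0], 1], [[0.09, -0.04, 0], [0, 0, 0], 1], [[0, 0, 0], [0, 0, 0], 1]]'

```text
t: 4.62
position: [0.4927, 0.0419, 0.0681]
orientation: [0.339, 1.544, -0.339]
ft_force: [-0.3, 0.0, 0.2]
grip_width: -0.002
```

```bash
python3 - <<'E'
from h import *
s=snap('wrist','wrist5'); t=snap('scene','scene5');st=manip.state(); print(st['t'],st['position'],st['ft_force'])
im=t['img'][170:350,180:420,::-1]; cv2.imwrite('pics/s5c.png',cv2.resize(im,None,fx=3,fy=3,interpolation=2))
E
```

```text
4.725 [0.49231817 0.04204709 0.0680568 ] [0.80382417 0.45158444 0.13222571]
```

View pics/s5c.png

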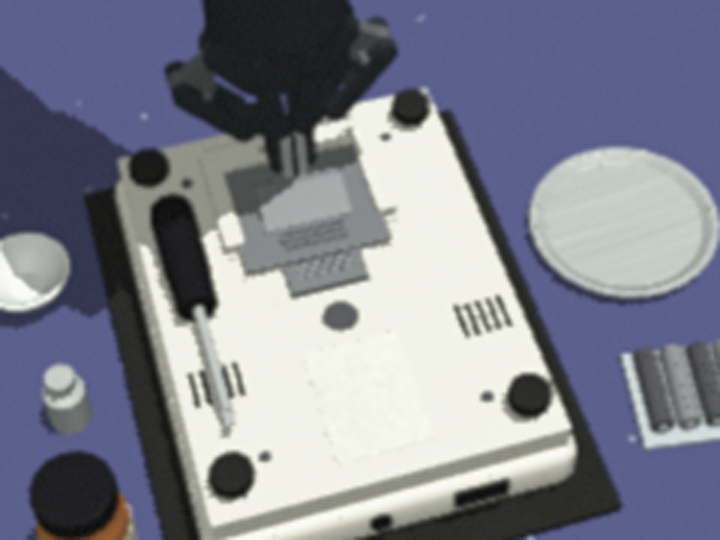

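>>> play_rows --commands '[[[0.15, -0.07, 0], [0, 0, 0], 1], [[0.15, -0.07, 0], [0, 0, 0], 1], [[0.15, -0.07, 0], [0, 0, 0], 1], [[0.15, -0.07, 0], [0, 0, 0], 1], [[0.15, -0.07, 0], [0, 0, 0], 1], [[0.15, -0.07, 0], [0, 0, 0], 1], [[0, 0, 0], [0, 0, 0], 1]]'

```text
t: 5.6
position: [0.5472, 0.0165, 0.0681]
orientation: [0.339, 1.543, -0.339]
ft_force: [0.8, 0.5, 1.1]
grip_width: 0.001
```

```bash
python3 - <<'E'
from h import *
s=snap('wrist','wrist6'); t=snap('scene','scene6');st=manip.state(); print(st['t'],st['position'],st['ft_force'])
im=t['img'][170:350,180:420,::-1]; cv2.imwrite('pics/s6c.png',cv2.resize(im,None,fx=3,fy=3,interpolation=2))
E
```

```text
5.7 [0.54638431 0.0168301  0.06809877] [ 0.9445637  -0.07671787  0.38615135]
```

View pics/s6c.png

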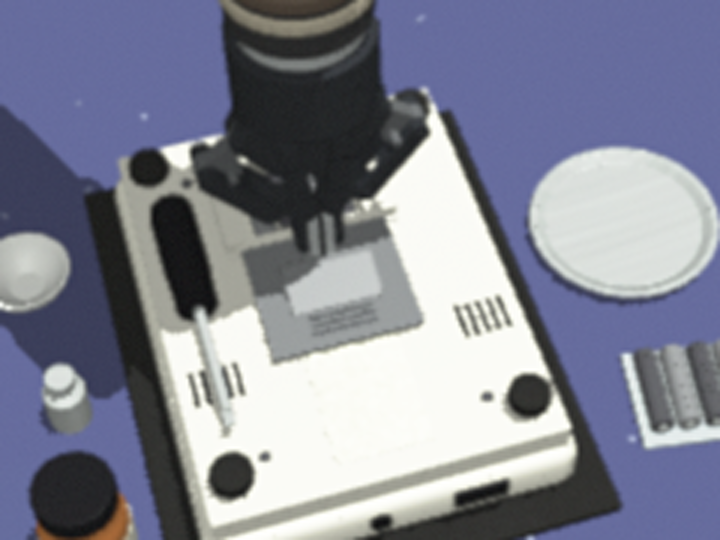

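>>> play_rows --commands '[[[0.15, -0.07, -0.01], [0, 0, 0], 1], [[0.15, -0.07, -0.01], [0, 0, 0], 1], [[0.15, -0.07, 0], [0, 0, 0], 1], [[0.15, -0.07, 0], [0, 0, 0], 1], [[0, 0, 0], [0, 0, 0], 1]]'

```text
t: 6.32
position: [0.583, -0.0003, 0.0667]
orientation: [0.339, 1.544, -0.339]
ft_force: [0.1, 0.1, 0.5]
grip_width: -0.001
```

```bash
python3 - <<'E'
from h import *
s=snap('wrist','wrist7'); t=snap('scene','scene7');st=manip.state(); print(st['t'],st['position'],st['ft_force'])
im=t['img'][170:350,180:420,::-1]; cv2.imwrite('pics/s7c.png',cv2.resize(im,None,fx=3,fy=3,interpolation=2))
E
```

```text
6.425 [5.82155493e-01 1.76834070e-05 6.66329880e-02] [-0.46091175  0.01729187  0.34122691]
```

View pics/s7c.png

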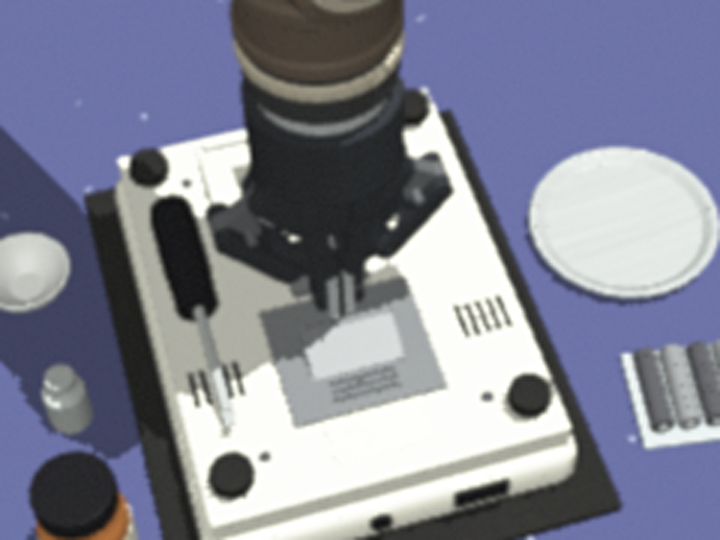

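>>> play_rows --commands '[[[0.11, -0.05, 0], [0, 0, 0], 1], [[0.11, -0.05, 0], [0, 0, 0], 1], [[0.11, -0.05, 0], [0, 0, 0], 1], [[0, 0, 0], [0, 0, 0], 1], [[-0.1, 0.045, 0], [0, 0, 0], 1], [[0, 0, 0.6], [0, 0, 0], 1], [[-0.5, 0.25, 0.9], [0, 0, 0], 1], [[-0.8, 0.4, 0.3], [0, 0, 0], 1]]'

```text
t: 7.42
position: [0.5192, 0.0329, 0.177]
orientation: [0.34, 1.54, -0.338]
ft_force: [0.8, 0.2, 1.0]
grip_width: 0.002
```

>>> play_rows --commands '[[[-0.8, 0.4, 0.4], [0, 0, 0], 1], [[-0.8, 0.4, 0.4], [0, 0, 0], 1], [[0, 0, 0], [0, 0, 0], 1]]'

```text
t: 7.8
position: [0.4202, 0.0818, 0.2246]
orientation: [0.337, 1.541, -0.334]
ft_force: [0.7, -0.3, -0.2]
grip_width: -0.004
```

```bash
python3 - <<'E'
from h import *
s=snap('top','top8'); t=snap('scene','scene8');snap('wrist','wrist8');st=manip.state(); print(st['t'],st['position'],st['ft_force'])
im=t['img'][170:350,180:420,::-1]; cv2.imwrite('pics/s8c.png',cv2.resize(im,None,fx=3,fy=3,interpolation=2))
im=s['img'][140:360,255:475,::-1]; cv2.imwrite('pics/t8c.png',cv2.resize(im,None,fx=2.7,fy=2.7,interpolation=2))
E
```

```text
7.95 [0.42249372 0.08060902 0.22181013] [ 1.11300412 -0.00394813 -0.69995989]
```

View pics/s8c.png

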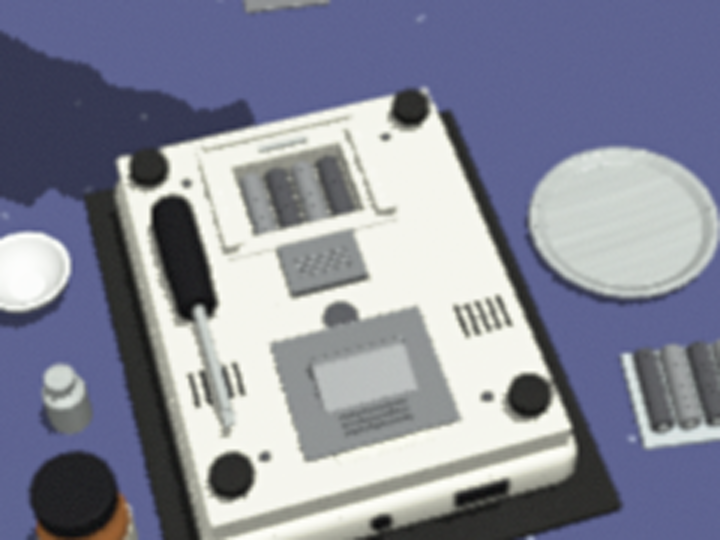

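View pics/t8c.png

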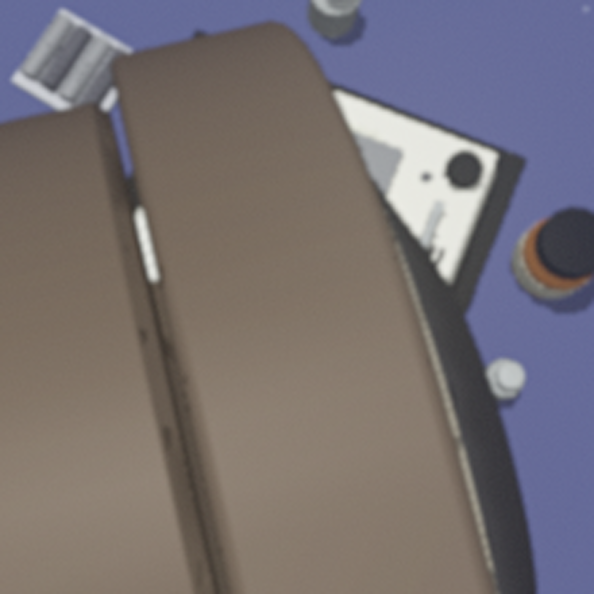

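View pics/wrist8.png

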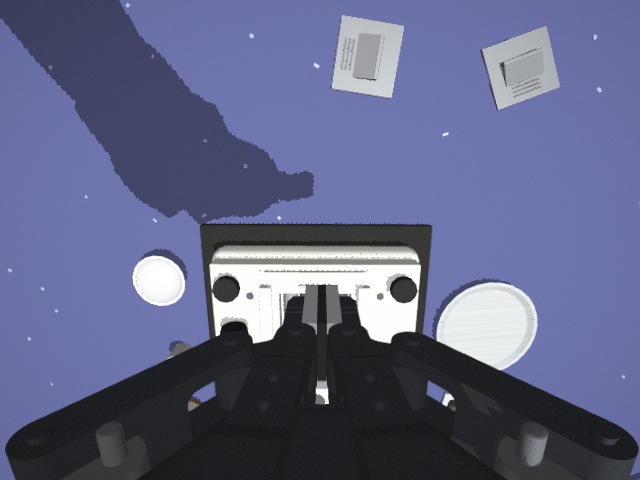

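```bash
python3 - <<'E'
from h import *
s=pickle.load(open('scene8.pkl','rb'))
px=np.array([[272,342],[417,308],[459,420],[306,460]])/3+[180,170]
w=back(s,px,.063)-[.5696,.0061,0]; c,s_=np.cos(.434),np.sin(.434)
b=np.c_[c*w[:,0]-s_*w[:,1],s_*w[:,0]+c*w[:,1]]; print(b,b.mean(0))
a=pickle.load(open('scene2.pkl','rb'))['img']
o=pickle.load(open('scene0.pkl','rb'))['img']
print(manip.state()['joint_velocities'])
v=np.vstack([cv2.resize(x[215:275,235:335,::-1],None,fx=6,fy=5,interpolation=2) for x in (o,s['img'])]);cv2.imwrite('pics/cmp.png',v)
E
```

```text
[[ 0.02777551 -0.03866537]
 [ 0.02964878  0.04191152]
 [ 0.10339542  0.04166284]
 [ 0.10267463 -0.0397427 ]] [0.06587359 0.00129157]
[-0.01425013  0.02809782  0.0029766  -0.00023805  0.0004752   0.00117314]
```

View pics/cmp.png

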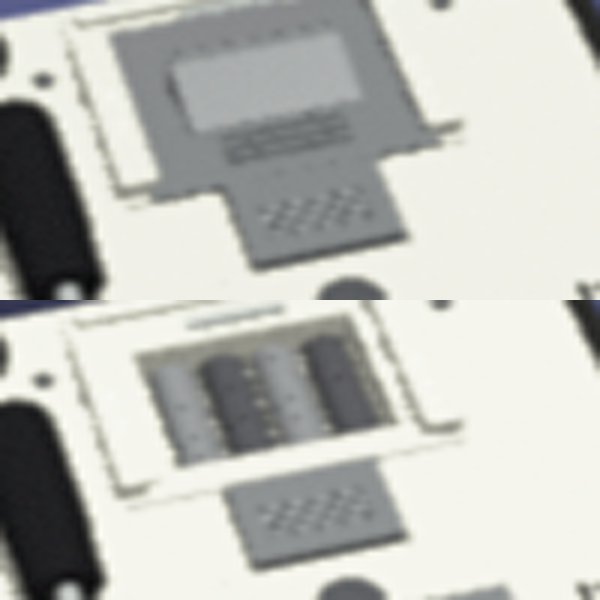

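The cover's middle is at x ≈ 66 mm and it lies flat. The tab is out, with the same dark front face as at the start, the screwdriver is unmoved and the hand is clear. I'm handing the job in.

```bash
python3 - <<'E'
from h import *
print(manip.close_job())
E
```

```text
the job is handed in; nothing more can be done
None
```

I pressed the snap tab in with the closed fingertips and the cover let go and kicked forward. I then pushed the cover by its rib out of the rails and past the tab, and moved the hand clear. I handed the job in at about 8 s, well inside the 40 s limit; no verdict was reported.

Last checks, from the pictures before handing in:
- **Cover:** its middle is about 66 mm ahead of the balance's middle and 1 mm off centre. It looks flat and square on the deck.
- **Tab:** it stands out again, looking the same as at the start.
- **Bystanders:** the screwdriver and the others in view look unmoved. I judged this by eye and did not measure it.
- **Hand:** the fingertips were about 160 mm above the deck and touching nothing.

**Disagreement:** the scene and top cameras placed the balance about 5 mm apart. I used their average and checked it against the wrist camera, which agreed to within 2 mm. The arm blocked the last top view, so the final cover position rests on the scene camera alone.

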